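Find the dragging spot of a painting turntable and chock it there

ROBOT

A 6-joint arm with a two-finger parallel gripper is mounted at the origin on the work surface. World frame = base frame: x ahead of the robot, y to its left, z up, the work surface at z = 0. Lengths are in m, angles in rad, forces in N, time in s.
With the tool pointing down it reaches from about 0.3 to 0.825 m from the base axis. Payload 5.4 kg.
Tool frame: the origin (TCP) lies on the centre line of the jaws, within the pads' length; the fingertips stand 14 mm ahead of it and the grasp point (between the pads) lies 5 mm behind it (finger_overhang is the distance from the TCP to the fingertips, in m); z points along the fingers, y is the line along which they close (so a half turn about z gives the same grasp; the last joint's range is limited). The gripper opens to 92 mm and grips with 3 to 60 N. Pads are 20 mm wide; open, the fingers measure 128 mm over their backs; the gripper's body (75 mm by 189 mm) begins 69 mm behind the grasp point.
Start: joints at [0.9, 0.158, 1.597, -0, 1.386, -0.21], TCP at [0.256, 0.515, 0.229] pointing down, gripper open.
Joint ranges: [-2.91, 2.91], [-0.94, 2.29], [0.18, 2.7], [-1.29, 4.43], [0.17, 2.64], [-3, 3]. Speed limits (rad/s): [2.57, 2.57, 3.14, 3.14, 3.14, 3.14].

INTERFACE

Orientations are given as a unit quaternion [x, y, z, w].
In Python, from plant import * gives the robot as it stands.
- The arm moves only by the shell command python3 -m inch 'ROWS' [FORCE]. ROWS is JSON, a list of rows, each a list of 3 entries, a list of its own where there are three numbers: the shift along the tool's x, y, z normalised to -1 to 1, where 1 is 30 cm, then the turn, a rotation vector about the tool's x, y, z normalised to -1 to 1, where 1 is pi rad, then the opening, from 0 (shut) to 1 (fully open). A call has 1 to 10 rows; each row shifts and turns the commanded pose from where the row before left it, along the tool's axes as they then stand; what a row does not reach is not made up. A row lasts 1/10 s, in which the tool goes at most 50 mm and 8.59 degrees, less where a joint would pass 70% of its speed; a pose out of reach is approached as far as the arm can. A call with a number of a shift or a turn outside -1 to 1 is refused whole. A call with a gripper value outside its range is refused whole. The fingers move at their own pace and stop on an object; FORCE is the grip in N (left out, the last holds). Time passes only in rows, so rows that do not move let the fingers close. It gives the time, the measured TCP pose, the force, the opening and the grip force at its end, in the units of the state.
- sense(): the state, without advancing time (a new reading comes with each control period).
- get_image(name): name is "scene" or "top" or "wrist"; returns a dict with "color" (400x640x3 uint8, blue, green, red), "mtx" (3x3 intrinsics, pixels), "R" (3x3) and "t" (3): a world point X has camera coordinates R X + t; the wrist camera has in their place "mount" (4x4, takes a point from camera to tool coordinates, whose origin is the TCP and whose axes are the flange's). Camera axes: x right, y down, z forward; pixel columns grow to the right and rows downward; lengths in m; the calibration is good to about 2 mm. The wrist camera is an equidistant fisheye: a pixel r from the principal point sees the ray r / f radians off the axis. A picture is of the moment at which its call begins: read the wrist's pose just before it. There is no depth.
- close_job(): hands the job in; it is judged then, once.
The state is a dict: "t": time; "qpos": joint angles; "qd": joint speeds; "joint_efforts": joint torques, N m; "position": TCP position; "eef_rot": TCP orientation; "ft_force": force on the tool from outside, world axes, zero at the start; "torque": the same for the moment, N m; "width": finger opening in m; "grip_force": force on a finger pad.
Only numpy, scipy, OpenCV 4.12 (cv2) and the standard library are available. Lean on these libraries where they do the work, as an engineer would, in place of code of your own. Each camera call takes 0.05 s, during which the arm holds its last target. There are 200 camera calls.

TASK

The tilted painting turntable drags at one place of its turn: turn the plate (the red knob is its handle), feel for where it goes stiff, and leave it standing in the middle of that stiff stretch. Then take the wedge from its block and push it squarely down into the gap between the plate's rim and the yellow sprung jaw until it is tight and has pushed the jaw visibly back, so that the plate is locked there. Let go, and leave the other things on the bench where they are.

Things in the scene. Friction and masses are not known exactly. Their poses are not given: they have to be found in the camera images.
- turntable: round dark foot, 176 mm across, of the painting turntable; fixed, never moves. Origin: centre of its underside, z up. The head on it is tilted 25 degrees about the foot's y axis, so that the plate's face looks up and to the foot's +x side (away from the robot)
- plate: white round plate, 260 mm across, 12 mm thick, turning endlessly either way about its own z axis (out of the face, 25 degrees from vertical). Origin on the axle at the underside, 130 mm straight above the foot's origin; the face is 12 mm along z from it. Its x axis points from the axle to the red knob. It turns freely at 0.5 N at the knob outside its stiff stretch, and stays where it is left
- shoe_block: dark block fixed under the plate's low side, 95 mm from the axle, with a brass sprung shoe. Where a hidden high spot of the plate (elsewhere each time) rubs on the shoe, turning takes about 9 N at the knob (12-16 N going in, 4 N going out): one stiff stretch, 30 degrees wide from first rise to last fall, the middle 16 even. It is never stiff at the start. Not to be handled
- knob_mid (a point): middle of the red crank knob, a cylinder 18 mm thick and 36 mm long, standing square on the plate 68 mm from the axle; it spins freely on its pin, so it can be held with an unchanging tool direction while the plate turns a whole turn. The point is on the knob's axis, 24 mm above the plate's face; the knob ends 18 mm above and below it
- gap (a point): centre of the mouth of the chock gap, level with the plate's face, 135.7 mm from the axle; fixed. z = the plate's axis, y points to the axle. The gap lies between the plate's rim (5.7 mm to +y) and the yellow sprung jaw (-y); grey cheeks 29 mm apart close its ends in x. 10.5 mm wide here, it narrows downward by 0.18 mm per mm. Cheeks and jaw end less than 7 mm above the face
- jaw (a joint): how far the yellow jaw has been pushed away from the plate, m: 0 at rest, 0.006 at its stop; spring 2.5 N per mm. The wedge meets it when its tip is about 25 mm below the plate's face, then moves it about 0.18 mm per mm of further drive, for 3 to 6 N more push per mm of jaw; let go, the wedge holds by friction. A jaw pushed back 2 mm is plainly tight
- wedge_head (a point): centre of the orange head (24 x 20 x 40 mm along x, y, z) of a wooden wedge, 90 mm long, 50 g; 70 mm above its tip. z points from tip to head. The wooden part is 24 mm wide in x, 50 mm long; its flat face, 7.5 mm to +y of this point, goes against the rim; the -y face slopes: 6 mm thick at the tip, 15 mm at the head. It stands upright in its block, this point 75 mm over the bench
- wedge_block: plywood block 62 x 62 mm, 30 mm tall, fixed, with a slot 28 x 14 mm, 25 mm deep, in which the wedge stands loosely with the same yaw; origin at the centre of its underside
- pot_blue: small blue paint pot, 32 mm across, 55 mm tall; loose, origin at the centre of its underside
- pot_red: small red paint pot, 32 mm across, 55 mm tall; loose, origin at the centre of its underside
- glue: white glue bottle, 40 mm across, 85 mm tall; loose, origin at the centre of its underside
- brush_pot: wooden pot of brushes, 68 mm across, 85 mm tall, brushes to 175 mm; loose, origin at the centre of its underside
- model_tank: green model tank, 90 x 64 mm, 40 mm tall; loose, origin at the centre of its underside
- driver: screwdriver lying on the bench, 150 mm long; loose
There are look-alikes about, which are no part of the job. There is more than one size of the part that bears wedge_head; the job needs the largest.

How it is judged:
By the outcome, as a careful person would: the job done as asked, in the order asked, and still so for the second after the job is handed in, with the robot touching nothing.
It also fails if it takes over 72 s, if anything falls off the work surface, if the arm or the gripper's body presses on something with over 40 N, if the wrist force passes 120 N, or if a joint passes its speed limit or range.

## Working session

There is one attempt and no reset: what is moved stays moved. The work goes in short steps, Python scripts to look and compute and a shell command to move; the robot and the scene stay as the last step left them, time stands still between calls to the robot, and variables do not carry over. Pictures are saved under pics/ and viewed, at most 10 in all, crops included, and the job is handed in when it is done.

```bash
ls; mkdir -p pics
python3 - <<'E'
from plant import *
import cv2,pickle
d={}
for n in ("scene","top","wrist"):
    s=sense(); im=get_image(n); d[n]=im; d[n+"_s"]=s
    cv2.imwrite(f"pics/{n}0.png",im["color"])
    print(n,{k:v for k,v in im.items() if k!="color"})
pickle.dump(d,open("d0.pkl","wb"))
print(sense())
E
```

```text
pics
scene {'mtx': array([[493.44627003,   0.        , 326.68051155],
       [  0.        , 493.44627003, 191.81271617],
       [  0.        ,   0.        ,   1.        ]]), 'R': array([[ 0.5356157 ,  0.84445949, -0.00199603],
       [ 0.62672719, -0.39909649, -0.66927948],
       [-0.56597602,  0.35722563, -0.74300807]]), 't': array([-0.28385186, -0.22054172,  1.64651164])}
top {'mtx': array([[494.98838313,   0.        , 329.06406172],
       [  0.        , 494.98838313, 193.52069588],
       [  0.        ,   0.        ,   1.        ]]), 'R': array([[-0.0043631 , -0.9997865 , -0.02019695],
       [-0.98247464,  0.00804948, -0.1862224 ],
       [ 0.18634522,  0.01903049, -0.98230001]]), 't': array([0.03365727, 0.5273542 , 1.53417567])}
wrist {'mtx': array([[309.70691629,   0.        , 321.49841799],
       [  0.        , 309.70691629, 200.85967614],
       [  0.        ,   0.        ,   1.        ]]), 'mount': array([[-6.55574963e-04, -9.65690274e-01, -2.59695718e-01,
         7.33931414e-02],
       [ 9.99999764e-01, -5.79555579e-04, -3.69292276e-04,
         9.80237036e-04],
       [ 2.06113857e-04, -2.59695898e-01,  9.65690425e-01,
        -1.57265975e-01],
       [ 0.00000000e+00,  0.00000000e+00,  0.00000000e+00,
         1.00000000e+00]])}
{'t': 0.15, 'qpos': array([ 8.99911187e-01,  1.58933064e-01,  1.59793029e+00, -3.02193299e-05,
        1.38621927e+00, -2.10126481e-01]), 'qd': array([ 0.00082129, -0.00264144, -0.00592231, -0.00021014,  0.00089558,
       -0.00090901]), 'joint_efforts': array([-3.31839137e-04, -3.85917664e+01, -3.22434103e+01,  7.01478543e-02,
        3.51628521e-02, -8.70803888e-05]), 'position': array([0.25540277, 0.51463912, 0.22783528]), 'eef_rot': array([ 2.28344073e-01,  9.73580212e-01, -6.80198469e-04, -3.04226303e-04]), 'ft_force': array([ 0.20038612, -0.06704536, -0.32235983]), 'torque': array([ 0.00452779, -0.01548796,  0.01586158]), 'grip_force': 0.0, 'width': 0.09192939371978343}
```

View pics/scene0.png

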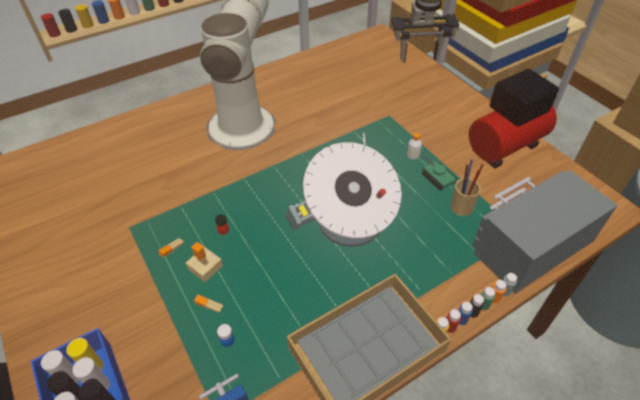

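View pics/top0.png

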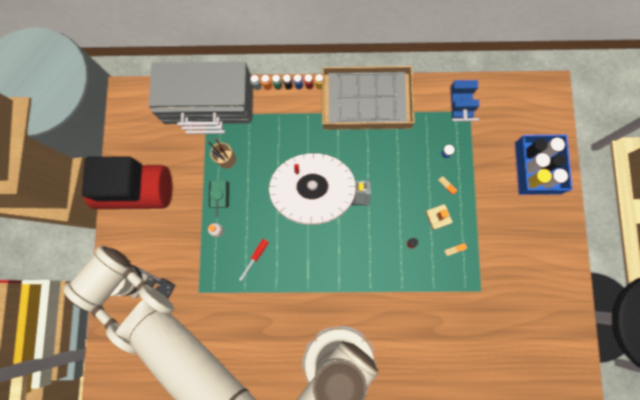

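The scene view shows the plate at about (352,190), the jaw at about (303,210) and the wedge in its block at (200,255). The top view shows the plate at (312,187), the knob at (297,170), the jaw at (362,190) and the block at (440,216). Next I'll measure these.

```bash
cat > h.py <<'E'
import numpy as np,cv2
from scipy.spatial.transform import Rotation as Ro
def ray(im,u,v):
    d=np.linalg.inv(im["mtx"])@np.array([u,v,1.]); R=im["R"]; return -R.T@im["t"],R.T@d/np.linalg.norm(d)
def onz(im,p,z):
    c,d=ray(im,*p); return c+d*(z-c[2])/d[2]
def tri(rs):
    A=0;b=0
    for c,d in rs:
        P=np.eye(3)-np.outer(d,d); A=A+P; b=b+P@c
    X=np.linalg.solve(A,b); return X,[np.linalg.norm((np.eye(3)-np.outer(d,d))@(X-c)) for c,d in rs]
def circ(im,cnt,r):
    # circle of radius r from its image: centre and normal (two solutions), world
    R=im["R"]; p=np.c_[cnt.reshape(-1,2),np.ones(len(cnt))]@np.linalg.inv(im["mtx"]).T
    (cx,cy),(a,b),th=cv2.fitEllipse((p[:,:2]*1000).astype(np.float32)); cx/=1e3;cy/=1e3;a/=2e3;b/=2e3;th=np.radians(th)
    Q=np.array([[np.cos(th),-np.sin(th)],[np.sin(th),np.cos(th)]]);M=Q@np.diag([1/a**2,1/b**2])@Q.T;c=np.array([cx,cy])
    C=np.zeros((3,3));C[:2,:2]=M;C[:2,2]=C[2,:2]=-M@c;C[2,2]=c@M@c-1
    w,V=np.linalg.eigh(C); l3,l2,l1=w; v3,v1=V[:,0],V[:,2]
    out=[]
    for s in(1,-1):
        n=np.sqrt((l1-l2)/(l1-l3))*v1*s+np.sqrt((l2-l3)/(l1-l3))*v3
        x=np.linalg.solve(C,n); x/=x[2]   # centre ray
        # scale: plane n.X=d, radius r
        n=n*np.sign(-n@x); k=abs(n@x)
        # plane dist via radius: d = r*sqrt(-l1*l3)/l2 form
        d=r*l2/np.sqrt(-l1*l3); X=x*d/k
        out.append((R.T@(X-im["t"]),R.T@n))
    return out
E
python3 - <<'E'
import pickle; from h import *
d=pickle.load(open("d0.pkl","rb"))
for n in("scene","top"):
    im=d[n];hsv=cv2.cvtColor(im["color"],cv2.COLOR_BGR2HSV)
    m=cv2.inRange(hsv,(0,0,150),(179,70,255))
    cs,_=cv2.findContours(m,0,1)
    c=0
    best=min(cs,key=lambda k:1e9 if cv2.contourArea(k)<2000 else abs(cv2.moments(k)["m10"]/cv2.moments(k)["m00"]-(352 if n=="scene" else 312)))
    h=cv2.convexHull(best); print(n,cv2.contourArea(h),cv2.fitEllipse(h))
    for X,N in circ(im,h,.13): print(X.round(4),N.round(3))
    for nm,lo,hi in(("orange",(5,150,120),(18,255,255)),("yellow",(22,120,120),(35,255,255)),("red",(0,150,80),(4,255,255))):
        mm=cv2.inRange(hsv,lo,hi); k,_,st,ce=cv2.connectedComponentsWithStats(mm)
        print(nm,[(tuple(ce[i].round(1)),int(st[i,4])) for i in range(1,k) if 12<st[i,4]<600 and 130<ce[i][0]<480])
a=cv2.resize(d["scene"]["color"][130:320,140:420],None,fx=2.8,fy=2.8,interpolation=cv2.INTER_CUBIC)
cv2.imwrite("pics/sc.png",a)
b=cv2.resize(d["top"]["color"][140:270,260:480],None,fx=3.6,fy=3.6,interpolation=cv2.INTER_CUBIC)
cv2.imwrite("pics/tc.png",b)
E
```

```text
scene 7987.5 ((350.25372314453125, 188.65855407714844), (99.9568862915039, 108.07133483886719), 59.792564392089844)
[0.5785 0.0392 0.1936] [ 0.813 -0.34   0.471]
[0.5703 0.0384 0.1992] [ 0.194 -0.399  0.896]
orange [((np.float64(395.1), np.float64(44.4)), 29), ((np.float64(384.4), np.float64(48.4)), 47), ((np.float64(371.1), np.float64(52.0)), 36), ((np.float64(392.5), np.float64(63.9)), 98), ((np.float64(362.3), np.float64(56.1)), 18), ((np.float64(380.6), np.float64(59.8)), 25), ((np.float64(358.6), np.float64(67.7)), 25), ((np.float64(402.8), np.float64(68.0)), 25), ((np.float64(409.7), np.float64(66.4)), 19), ((np.float64(377.6), np.float64(72.0)), 52), ((np.float64(351.1), np.float64(71.1)), 19), ((np.float64(364.8), np.float64(76.9)), 43), ((np.float64(446.3), np.float64(78.5)), 187), ((np.float64(338.0), np.float64(77.2)), 16), ((np.float64(354.2), np.float64(85.3)), 14), ((np.float64(386.5), np.float64(87.9)), 39), ((np.float64(376.3), np.float64(89.2)), 13), ((np.float64(436.8), np.float64(91.9)), 13), ((np.float64(372.1), np.float64(92.5)), 17), ((np.float64(421.0), np.floa
[... 2129 characters left out ...]
.0556 0.3582] [-0.838 -0.045  0.543]
[0.4892 0.0559 0.3609] [ 0.563 -0.016  0.826]
orange [((np.float64(267.2), np.float64(85.6)), 81), ((np.float64(313.9), np.float64(85.5)), 51), ((np.float64(158.1), np.float64(167.0)), 61), ((np.float64(172.2), np.float64(187.5)), 17), ((np.float64(451.3), np.float64(188.9)), 51), ((np.float64(130.7), np.float64(208.0)), 123), ((np.float64(442.9), np.float64(213.8)), 56), ((np.float64(211.5), np.float64(227.9)), 21), ((np.float64(461.0), np.float64(247.0)), 47)]
yellow [((np.float64(360.4), np.float64(186.2)), 40)]
red [((np.float64(309.0), np.float64(84.7)), 24), ((np.float64(296.1), np.float64(168.1)), 21), ((np.float64(259.4), np.float64(249.3)), 140)]
```

View pics/sc.png

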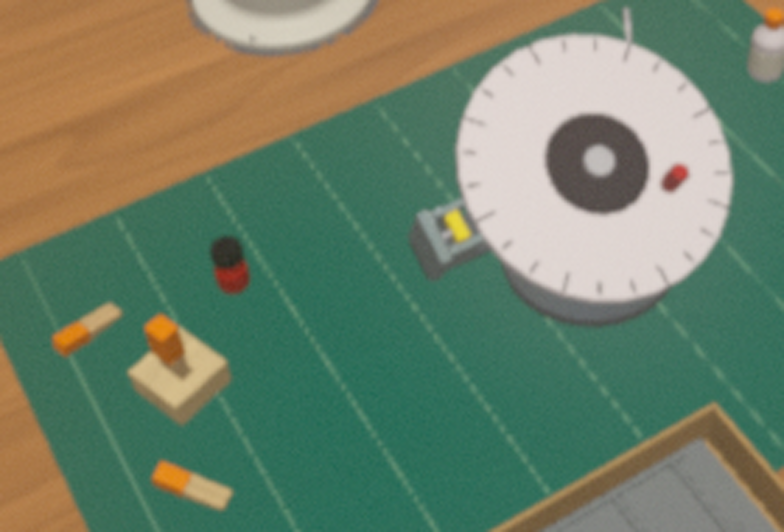

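View pics/tc.png

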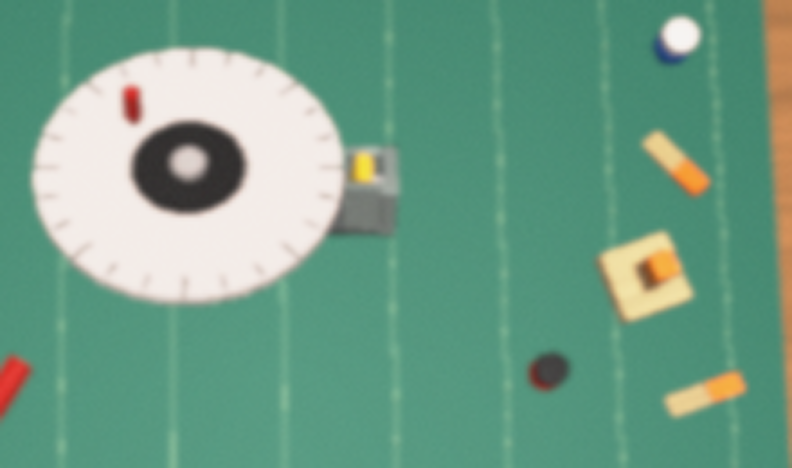

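The crops show the dark hub ring centre at scene (353.6,188.2) and top (312.5,186.4). The knob runs along (668,188)-(682,170) in the scene crop. The block's top corners in the top crop are (598,257), (666,232), (694,295) and (628,322).

Run:
```python
import pickle; from h import *
d=pickle.load(open("d0.pkl","rb")); S,T=d["scene"],d["top"]
s=lambda x,y:(x/2.8+140-.32,y/2.8+130-.32); t=lambda x,y:(x/3.6+260-.36,y/3.6+140-.36)
def P(n,a,b): X,e=tri([ray(S,*s(*a)),ray(T,*t(*b))]); print(n,X.round(4),np.round(e,4)); return X
C=P("hub",(598,163),(189,167)); P("yellow",(457,226),(364,167)); P("knobtop",(682,171),(132,91)); P("knobbase",(669,187),(134,118))
P("head top",(162,324),(662,263)); 
for n,im in(("scene",S),("top",T)):
    hsv=cv2.cvtColor(im["color"],cv2.COLOR_BGR2HSV)
    m=cv2.inRange(hsv,(0,0,165),(179,60,255)); 
    cs,_=cv2.findContours(m,0,1); 
    c0=im["R"]@C+im["t"]; c0=im["mtx"]@c0; c0=c0[:2]/c0[2]; print(c0)
    m2=np.zeros_like(m)
    b=[k for k in cs if cv2.pointPolygonTest(k,tuple(map(float,c0)),False)>0]
    b=max(b or cs,key=cv2.contourArea); cv2.drawContours(m2,[b],-1,255,-1)
    m2=cv2.morphologyEx(m2,cv2.MORPH_OPEN,cv2.getStructuringElement(2,(41,41)))
    h=max(cv2.findContours(m2,0,1)[0],key=cv2.contourArea); print(n,cv2.fitEllipse(h))
    for X,N in circ(im,h,.13): print(X.round(4),N.round(3),np.degrees(np.arctan2(N[1],N[0])).round(1))
for c in((598,257),(666,232),(694,295),(628,322)): print("block",onz(T,t(*c),.03).round(4))
print("block c",np.mean([onz(T,t(*c),.03) for c in((598,257),(666,232),(694,295),(628,322))],axis=0))
print("head c top view z.095",onz(T,t(663,262),.095))
for n,c in(("w1 ",((645,138),(704,188))),("w2",((670,408),(744,382)))): a,b=[onz(T,t(*q),.01) for q in c]; print(n,a,b,np.linalg.norm(a-b))
```

```text
hub [0.534  0.0793 0.1384] [0.0005 0.0005]
yellow [ 0.5318 -0.0685  0.1412] [0.0015 0.0015]
knobtop [0.5959 0.1267 0.1569] [0.0001 0.0001]
knobbase [0.5809 0.1275 0.1206] [0.0006 0.0006]
head top [ 0.4557 -0.3233  0.0951] [0.0016 0.0016]
[353.45535467 187.86214926]
scene ((351.8658752441406, 189.60955810546875), (90.93989562988281, 100.11465454101562), 127.24935913085938)
[0.5261 0.0832 0.128 ] [ 0.429 -0.024  0.903] -3.2
[0.5276 0.075  0.1225] [ 0.554 -0.706  0.441] -51.8
[312.29438699 186.11182887]
top ((311.9576416015625, 188.09738159179688), (70.5591812133789, 86.51874542236328), 86.09980773925781)
[0.521  0.0792 0.145 ] [-0.725 -0.078  0.684] -173.8
[0.5315 0.0799 0.1472] [ 0.403 -0.009  0.915] -1.2
block [ 0.4716 -0.2791  0.03  ]
block [ 0.4937 -0.3405  0.03  ]
block [ 0.437  -0.3625  0.03  ]
block [ 0.4133 -0.3032  0.03  ]
block c [ 0.45392464 -0.32131671  0.03      ]
head c top view z.095 [ 0.45705149 -0.32264735  0.095     ]
w1  [ 0.58417586 -0.3298672   0.01      ] [ 0.53725879 -0.38106453  0.01      ] 0.06944334752743882
w2 [ 0.33879368 -0.3407957   0.01      ] [ 0.36141095 -0.40738055  0.01      ] 0.07032128988310503
```

```bash
cat >> h.py <<'E'
psi=np.radians(-1.5); t25=np.radians(25)
RF=Ro.from_euler('z',psi)*Ro.from_euler('y',t25)   # plate rest frame: x downhill, y, z=axis
ex,ey,n=RF.as_matrix().T
Cf=np.array([.5335,.0793,.1408])                   # face centre
RT=Ro.from_matrix(np.c_[-ex,ey,-n])                # tool on the plate axis
def knob(th,h=.024): return Cf+.068*(np.cos(th)*ex+np.sin(th)*ey)+h*n
def go(s,P=None,R=None):
    R0=Ro.from_quat(s["eef_rot"]); 
    if R is None: R=R0
    rv=(R0.inv()*R).as_rotvec(); print("turn deg",np.degrees(np.linalg.norm(rv)).round(1),"norm",(rv/np.pi).round(4))
    if P is not None:
        dp=np.array(P)-s["position"]; print("shift after turn mm",(R.inv().apply(dp)*1e3).round(1),"norm",(R.inv().apply(dp)/.3).round(4))
E
python3 - <<'E'
from h import *; from plant import *
s=sense(); go(s,knob(np.radians(45))+.07*n,RT); print(RT.as_quat(), knob(np.pi/4))
go(s,np.array([.3,.4,.33]),Ro.from_quat(s["eef_rot"]))
E
```

```text
turn deg 35.1 norm [ 0.0297  0.1365 -0.1362]
shift after turn mm [-347.1 -379.8 -137.4] norm [-1.1572 -1.2661 -0.4581]
[ 0.01277932  0.97621237  0.00283311 -0.21642107] [0.58846134 0.12596053 0.14223052]
turn deg 0.0 norm [0. 0. 0.]
shift after turn mm [ -90.9  -83.  -102.1] norm [-0.303  -0.2767 -0.3402]
```

```bash
python3 -m inch '[[[0,0,-0.12],[0,0,0],1],[[0,0,-0.12],[0,0,0],1],[[0,0,-0.12],[0,0,0],1],[[0,0,0],[0.006,0.0273,-0.0272],1],[[0,0,0],[0.006,0.0273,-0.0272],1],[[0,0,0],[0.006,0.0273,-0.0272],1],[[0,0,0],[0.006,0.0273,-0.0272],1],[[0,0,0],[0.006,0.0273,-0.0272],1],[[0,0,0],[0,0,0],1]]'
python3 - <<'E'
from h import *; from plant import *
s=sense(); go(s,knob(np.radians(45))+.07*n,RT); print(s["position"],s["qpos"])
E
```

```text
t: 1.05
position: [0.2571, 0.5144, 0.3342]
eef_rot: [0.014, 0.976, 0.002, -0.218]
ft_force: [-0.2, -0.5, -0.1]
width: 0.0918
grip_force: 0.0
turn deg 0.3 norm [-0.0004 -0.0007 -0.0012]
shift after turn mm [-390.6 -379.6  -40.3] norm [-1.3019 -1.2655 -0.1342]
[0.25710485 0.51441382 0.33424998] [ 0.73392116  0.29483605  1.28786982  0.31054944  1.8732857  -0.76139715]
```

```bash
python3 -m inch '[[[-0.1,-0.1,0],[0,0,0],1],[[-0.11,-0.11,0],[0,0,0],1],[[-0.11,-0.11,0],[0,0,0],1],[[-0.11,-0.11,0],[0,0,0],1],[[-0.11,-0.11,0],[0,0,0],1],[[-0.11,-0.11,0],[0,0,0],1],[[-0.11,-0.11,0],[0,0,0],1],[[-0.11,-0.1,0],[0,0,0],1],[[-0.11,-0.1,0],[0,0,0],1],[[-0.11,-0.1,0],[0,0,0],1]]'
python3 -m inch '[[[-0.1,-0.1,0],[0,0,0],1],[[-0.1,-0.1,0.03],[0,0,0],1],[[0,0,0],[0,0,0],1]]'
python3 - <<'E'
from h import *; from plant import *
s=sense(); go(s,knob(np.radians(45))+.07*n,RT); print(s["position"],s["qpos"])
im=get_image("wrist"); cv2.imwrite("pics/w1.png",im["color"]); import pickle; pickle.dump((s,im),open("w1.pkl","wb"))
E
```

```text
t: 2.05
position: [0.5445, 0.1883, 0.1984]
eef_rot: [0.014, 0.977, 0.002, -0.215]
ft_force: [0.2, 0.7, -0.5]
width: 0.092
grip_force: 0.0
t: 2.35
position: [0.593, 0.1243, 0.1616]
eef_rot: [0.016, 0.976, 0.002, -0.217]
ft_force: [-1.0, -0.2, -0.3]
width: 0.092
grip_force: 0.0
turn deg 0.4 norm [-0.0001 -0.0005 -0.0022]
shift after turn mm [ -4.    1.6 -50.5] norm [-0.0133  0.0053 -0.1683]
[0.5930419  0.12425547 0.16159614] [ 1.43393501e-03  6.38988576e-01  1.16624938e+00  1.16156396e-02
  1.77411409e+00 -1.53642397e+00]
```

View pics/w1.png

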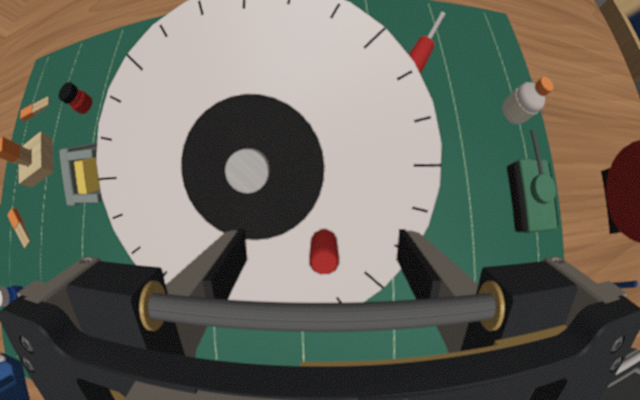

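The wrist view shows the red knob at (323,250), midway between the fingers at (240,245) and (405,245). The gap is at the left, at about (85,175). I'll go down and grip.

```bash
python3 -m inch '[[[-0.013,0.005,0.03],[0,0,-0.002],1],[[0,0,0.035],[0,0,0],1],[[0,0,0],[0,0,0],0],[[0,0,0],[0,0,0],0],[[0,0,0],[0,0,0],0],[[0,0,0],[0,0,0],0],[[0,0,0],[0,0,0],0],[[0,0,0],[0,0,0],0]]' 40
python3 - <<'E'
from h import *; from plant import *
s=sense(); go(s,knob(np.radians(45)),RT); d=s["position"]-Cf; print(d@ex,d@ey,d@n,np.hypot(d@ex,d@ey),np.degrees(np.arctan2(d@ey,d@ex)))
E
```

```text
t: 3.2
position: [0.588, 0.1295, 0.1459]
eef_rot: [0.01, 0.976, 0.004, -0.216]
ft_force: [1.3, -0.6, 0.2]
width: 0.0456
grip_force: 0.0
turn deg 0.3 norm [0.0002 0.0003 0.0019]
shift after turn mm [-2.  -3.6  3.1] norm [-0.0067 -0.0119  0.0103]
0.046080893377527035 0.051638783618401206 0.02708729232715951 0.06920991770013223 48.25523942201702
```

```bash
python3 -m inch '[[[0,0,0.01],[0,0,0],0],[[0,0,0],[0,0,0],0],[[0,0,0],[0,0,0],0],[[0,0,0],[0,0,0],0],[[0,0,0],[0,0,0],0],[[0,0,0],[0,0,0],0]]' 40
cat > st.py <<'E'
from h import *; from plant import *
s=sense(); d=s["position"]-Cf; th=np.arctan2(d@ey,d@ex); f=s["ft_force"]; tg=-np.sin(th)*ex+np.cos(th)*ey; ra=np.cos(th)*ex+np.sin(th)*ey
print("th %.1f r %.1fmm h %.1f | Ft %.1f Fr %.1f Fn %.1f t %.2f w %.4f g %.0f"%(np.degrees(th),1e3*np.hypot(d@ex,d@ey),1e3*(d@n),f@tg,f@ra,f@n,s["t"],s["width"],s["grip_force"]))
E
python3 st.py
```

```text
t: 3.8
position: [0.5861, 0.1293, 0.1429]
eef_rot: [0.01, 0.976, 0.003, -0.217]
ft_force: [-2.6, -2.1, -0.6]
width: 0.0169
grip_force: 40.0
th 48.4 r 68.7mm h 23.6 | Ft 0.1 Fr -2.9 Fn -1.6 t 3.80 w 0.0169 g 40
```

```bash
cat > tab.py <<'E'
import sys,numpy as np
a,b,st=map(float,sys.argv[1:4]); r=.068/.3
t=np.radians(np.arange(a,b+st/2*np.sign(st),st))
for i in range(len(t)-1): print(round(np.degrees(t[i+1]),1),"%.4f,%.4f"%(-r*(np.cos(t[i+1])-np.cos(t[i])),r*(np.sin(t[i+1])-np.sin(t[i]))),end=" | ")
E
python3 tab.py 48.4 228.4 6
```

```text
54.4 0.0185,0.0148 | 60.4 0.0200,0.0128 | 66.4 0.0212,0.0106 | 72.4 0.0222,0.0083 | 78.4 0.0230,0.0060 | 84.4 0.0235,0.0035 | 90.4 0.0237,0.0011 | 96.4 0.0237,-0.0014 | 102.4 0.0234,-0.0039 | 108.4 0.0229,-0.0063 | 114.4 0.0221,-0.0087 | 120.4 0.0211,-0.0109 | 126.4 0.0198,-0.0131 | 132.4 0.0183,-0.0151 | 138.4 0.0167,-0.0169 | 144.4 0.0148,-0.0185 | 150.4 0.0128,-0.0200 | 156.4 0.0106,-0.0212 | 162.4 0.0083,-0.0222 | 168.4 0.0060,-0.0230 | 174.4 0.0035,-0.0235 | 180.4 0.0011,-0.0237 | 186.4 -0.0014,-0.0237 | 192.4 -0.0039,-0.0234 | 198.4 -0.0063,-0.0229 | 204.4 -0.0087,-0.0221 | 210.4 -0.0109,-0.0211 | 216.4 -0.0131,-0.0198 | 222.4 -0.0151,-0.0183 | 228.4 -0.0169,-0.0167 |
```

```bash
python3 -m inch '[[[0.0185,0.0148,0],[0,0,0],0]]' >/dev/null; python3 st.py
python3 -m inch '[[[0.02,0.0128,0],[0,0,0],0]]' >/dev/null; python3 st.py
python3 -m inch '[[[0.0212,0.0106,0],[0,0,0],0]]' >/dev/null; python3 st.py
python3 -m inch '[[[0.0222,0.0083,0],[0,0,0],0]]' >/dev/null; python3 st.py
python3 -m inch '[[[0.023,0.006,0],[0,0,0],0]]' >/dev/null; python3 st.py
python3 -m inch '[[[0.0235,0.0035,0],[0,0,0],0]]' >/dev/null; python3 st.py
python3 -m inch '[[[0.0237,0.0011,0],[0,0,0],0]]' >/dev/null; python3 st.py
python3 -m inch '[[[0.0237,-0.0014,0],[0,0,0],0]]' >/dev/null; python3 st.py
python3 -m inch '[[[0.0234,-0.0039,0],[0,0,0],0]]' >/dev/null; python3 st.py
python3 -m inch '[[[0.0229,-0.0063,0],[0,0,0],0]]' >/dev/null; python3 st.py
python3 -m inch '[[[0,0,0],[0,0,0],0]]' >/dev/null; python3 st.py
```

```text
th 53.5 r 68.5mm h 23.6 | Ft -0.7 Fr -5.8 Fn -1.3 t 3.90 w 0.0165 g 40
th 60.3 r 68.2mm h 23.5 | Ft -0.3 Fr -6.7 Fn -1.9 t 4.00 w 0.0173 g 40
th 66.3 r 67.9mm h 23.6 | Ft -0.8 Fr -8.9 Fn -1.5 t 4.10 w 0.0167 g 40
th 72.2 r 67.7mm h 23.5 | Ft -1.2 Fr -8.0 Fn -1.7 t 4.20 w 0.0171 g 40
th 78.1 r 67.4mm h 23.5 | Ft -0.3 Fr -8.8 Fn -2.3 t 4.30 w 0.0173 g 40
th 84.0 r 67.1mm h 23.6 | Ft -0.9 Fr -9.0 Fn -1.3 t 4.40 w 0.0172 g 40
th 89.9 r 66.9mm h 23.5 | Ft -0.7 Fr -10.0 Fn -2.2 t 4.50 w 0.0174 g 40
th 95.8 r 66.6mm h 23.6 | Ft -1.2 Fr -9.5 Fn -2.7 t 4.60 w 0.0172 g 40
th 101.8 r 66.4mm h 23.6 | Ft -0.9 Fr -10.5 Fn -3.1 t 4.70 w 0.0169 g 40
th 107.7 r 66.2mm h 23.6 | Ft -0.3 Fr -11.3 Fn -3.5 t 4.80 w 0.0172 g 40
th 108.2 r 66.2mm h 23.5 | Ft -0.2 Fr -9.7 Fn -3.9 t 4.90 w 0.0169 g 40
```

```bash
python3 -m inch '[[[0.02,-0.015,0],[0,0,0],0]]' >/dev/null; python3 st.py
python3 -m inch '[[[0.0211,-0.0109,0],[0,0,0],0]]' >/dev/null; python3 st.py
python3 -m inch '[[[0.0198,-0.0131,0],[0,0,0],0]]' >/dev/null; python3 st.py
python3 -m inch '[[[0.0183,-0.0151,0],[0,0,0],0]]' >/dev/null; python3 st.py
python3 -m inch '[[[0.0167,-0.0169,0],[0,0,0],0]]' >/dev/null; python3 st.py
python3 -m inch '[[[0.0148,-0.0185,0],[0,0,0],0]]' >/dev/null; python3 st.py
python3 -m inch '[[[0.0128,-0.02,0],[0,0,0],0]]' >/dev/null; python3 st.py
python3 -m inch '[[[0.0106,-0.0212,0],[0,0,0],0]]' >/dev/null; python3 st.py
python3 -m inch '[[[0.0083,-0.0222,0],[0,0,0],0]]' >/dev/null; python3 st.py
python3 -m inch '[[[0.006,-0.023,0],[0,0,0],0]]' >/dev/null; python3 st.py
```

```text
th 113.4 r 65.9mm h 23.5 | Ft 0.1 Fr 0.1 Fn -2.0 t 5.00 w 0.0169 g 40
th 120.2 r 65.8mm h 23.6 | Ft -1.2 Fr -4.9 Fn -2.9 t 5.10 w 0.0170 g 40
th 126.5 r 65.6mm h 23.5 | Ft -0.4 Fr -5.6 Fn -5.2 t 5.20 w 0.0173 g 40
th 132.8 r 65.5mm h 23.5 | Ft -0.7 Fr -6.7 Fn -4.2 t 5.30 w 0.0174 g 40
th 139.0 r 65.5mm h 23.6 | Ft -0.9 Fr -8.3 Fn -4.9 t 5.40 w 0.0172 g 40
th 145.1 r 65.4mm h 23.6 | Ft 0.3 Fr -7.5 Fn -6.6 t 5.50 w 0.0168 g 40
th 151.1 r 65.4mm h 23.6 | Ft -6.6 Fr -8.8 Fn -6.4 t 5.60 w 0.0169 g 40
th 154.9 r 65.4mm h 23.6 | Ft -20.7 Fr -8.4 Fn -8.2 t 5.70 w 0.0169 g 40
th 160.3 r 65.5mm h 23.6 | Ft -14.7 Fr -9.1 Fn -7.4 t 5.80 w 0.0168 g 40
th 166.5 r 65.5mm h 23.6 | Ft -13.5 Fr -8.6 Fn -7.3 t 5.90 w 0.0171 g 40
```

```bash
sed -i 's/^Cf=.*/Cf=np.array([.5335,.0793,.1408])+.0023*ex-.0011*ey/' h.py; python3 st.py; python3 tab.py 166.5 187.5 3
python3 -m inch '[[[0.0021,-0.0117,0],[0,0,0],0]]' >/dev/null; python3 st.py
python3 -m inch '[[[0.0015,-0.0118,0],[0,0,0],0]]' >/dev/null; python3 st.py
python3 -m inch '[[[0.0009,-0.0118,0],[0,0,0],0]]' >/dev/null; python3 st.py
python3 -m inch '[[[0.0003,-0.0119,0],[0,0,0],0]]' >/dev/null; python3 st.py
python3 -m inch '[[[-0.0002,-0.0119,0],[0,0,0],0]]' >/dev/null; python3 st.py
python3 -m inch '[[[-0.0008,-0.0119,0],[0,0,0],0]]' >/dev/null; python3 st.py
python3 -m inch '[[[-0.0014,-0.0118,0],[0,0,0],0]]' >/dev/null; python3 st.py
```

```text
th 166.1 r 68.0mm h 23.6 | Ft -13.5 Fr -8.5 Fn -7.3 t 5.90 w 0.0171 g 40
169.5 0.0025,-0.0116 | 172.5 0.0019,-0.0117 | 175.5 0.0012,-0.0118 | 178.5 0.0006,-0.0119 | 181.5 -0.0000,-0.0119 | 184.5 -0.0006,-0.0119 | 187.5 -0.0012,-0.0118 | th 169.9 r 68.0mm h 23.6 | Ft -11.2 Fr -9.3 Fn -7.4 t 6.00 w 0.0169 g 40
th 172.5 r 68.0mm h 23.5 | Ft -8.2 Fr -7.9 Fn -7.4 t 6.10 w 0.0169 g 40
th 176.2 r 68.0mm h 23.6 | Ft -0.4 Fr -8.6 Fn -6.6 t 6.20 w 0.0167 g 40
th -179.7 r 68.0mm h 23.6 | Ft -0.2 Fr -8.1 Fn -5.7 t 6.30 w 0.0170 g 40
th -176.5 r 68.1mm h 23.6 | Ft -0.2 Fr -8.6 Fn -7.2 t 6.40 w 0.0168 g 40
th -173.5 r 68.1mm h 23.5 | Ft -0.4 Fr -9.4 Fn -6.9 t 6.50 w 0.0168 g 40
th -170.6 r 68.1mm h 23.6 | Ft -1.5 Fr -9.5 Fn -6.7 t 6.60 w 0.0168 g 40
```

```bash
python3 -m inch '[[[0.0014,0.0118,0],[0,0,0],0],[[0.0008,0.0119,0],[0,0,0],0],[[0.0002,0.0119,0],[0,0,0],0]]' >/dev/null; python3 st.py
python3 -m inch '[[[-0.0001,0.008,0],[0,0,0],0]]' >/dev/null; python3 st.py
python3 -m inch '[[[-0.0004,0.008,0],[0,0,0],0]]' >/dev/null; python3 st.py
python3 -m inch '[[[-0.0007,0.008,0],[0,0,0],0]]' >/dev/null; python3 st.py
python3 -m inch '[[[-0.001,0.008,0],[0,0,0],0]]' >/dev/null; python3 st.py
python3 -m inch '[[[-0.0013,0.0079,0],[0,0,0],0]]' >/dev/null; python3 st.py
python3 -m inch '[[[-0.0015,0.0078,0],[0,0,0],0]]' >/dev/null; python3 st.py
python3 -m inch '[[[-0.0017,0.0078,0],[0,0,0],0]]' >/dev/null; python3 st.py
python3 -m inch '[[[-0.002,0.0078,0],[0,0,0],0]]' >/dev/null; python3 st.py
python3 -m inch '[[[-0.0022,0.0077,0],[0,0,0],0]]' >/dev/null; python3 st.py
```

```text
th -179.3 r 68.0mm h 23.6 | Ft 1.1 Fr -9.7 Fn -7.0 t 6.90 w 0.0170 g 40
th 178.6 r 68.1mm h 23.5 | Ft 0.5 Fr -9.4 Fn -6.6 t 7.00 w 0.0171 g 40
th 176.8 r 68.0mm h 23.6 | Ft 1.6 Fr -9.0 Fn -6.5 t 7.10 w 0.0170 g 40
th 175.4 r 68.0mm h 23.6 | Ft 5.4 Fr -9.9 Fn -7.4 t 7.20 w 0.0169 g 40
th 174.5 r 68.0mm h 23.6 | Ft 10.8 Fr -8.2 Fn -6.6 t 7.30 w 0.0168 g 40
th 173.6 r 68.0mm h 23.6 | Ft 14.1 Fr -6.4 Fn -6.0 t 7.40 w 0.0173 g 40
th 171.7 r 68.0mm h 23.6 | Ft 13.2 Fr -6.7 Fn -5.6 t 7.50 w 0.0174 g 40
th 169.5 r 68.0mm h 23.6 | Ft 10.1 Fr -6.9 Fn -5.8 t 7.60 w 0.0173 g 40
th 167.2 r 67.9mm h 23.6 | Ft 10.0 Fr -7.4 Fn -5.2 t 7.70 w 0.0171 g 40
th 165.1 r 67.9mm h 23.6 | Ft 9.1 Fr -7.4 Fn -6.2 t 7.80 w 0.0171 g 40
```

```bash
python3 tab.py 162 141 -3; echo; python3 tab.py 141 162 3; echo
python3 -m inch '[[[-0.0034,0.0114,0],[0,0,0],0]]' >/dev/null; python3 st.py
python3 -m inch '[[[-0.004,0.0112,0],[0,0,0],0]]' >/dev/null; python3 st.py
python3 -m inch '[[[-0.0046,0.0109,0],[0,0,0],0]]' >/dev/null; python3 st.py
python3 -m inch '[[[-0.0051,0.0107,0],[0,0,0],0]]' >/dev/null; python3 st.py
python3 -m inch '[[[-0.0057,0.0104,0],[0,0,0],0]]' >/dev/null; python3 st.py
python3 -m inch '[[[-0.0062,0.0101,0],[0,0,0],0]]' >/dev/null; python3 st.py
python3 -m inch '[[[-0.0067,0.0098,0],[0,0,0],0]]' >/dev/null; python3 st.py
python3 -m inch '[[[-0.0072,0.0094,0],[0,0,0],0]]' >/dev/null; python3 st.py
```

```text
159.0 -0.0040,0.0112 | 156.0 -0.0045,0.0110 | 153.0 -0.0051,0.0107 | 150.0 -0.0057,0.0104 | 147.0 -0.0062,0.0101 | 144.0 -0.0067,0.0098 | 
144.0 0.0072,-0.0094 | 147.0 0.0067,-0.0098 | 150.0 0.0062,-0.0101 | 153.0 0.0057,-0.0104 | 156.0 0.0051,-0.0107 | 159.0 0.0045,-0.0110 | 162.0 0.0040,-0.0112 | 
th 162.3 r 67.9mm h 23.6 | Ft 11.3 Fr -7.2 Fn -5.8 t 7.90 w 0.0170 g 40
th 159.5 r 68.0mm h 23.6 | Ft 11.6 Fr -7.8 Fn -5.7 t 8.00 w 0.0169 g 40
th 156.5 r 68.0mm h 23.6 | Ft 15.3 Fr -9.8 Fn -5.9 t 8.10 w 0.0168 g 40
th 153.9 r 68.0mm h 23.6 | Ft 9.3 Fr -8.9 Fn -6.5 t 8.20 w 0.0169 g 40
th 149.7 r 68.0mm h 23.6 | Ft -0.1 Fr -9.9 Fn -7.9 t 8.30 w 0.0169 g 40
th 145.9 r 68.0mm h 23.6 | Ft 1.2 Fr -10.2 Fn -6.1 t 8.40 w 0.0169 g 40
th 142.9 r 68.0mm h 23.6 | Ft 0.1 Fr -10.9 Fn -7.0 t 8.50 w 0.0168 g 40
th 140.1 r 68.0mm h 23.6 | Ft 0.6 Fr -11.2 Fn -7.4 t 8.60 w 0.0170 g 40
```

```bash
python3 -m inch '[[[0.0072,-0.0094,0],[0,0,0],0],[[0.0067,-0.0098,0],[0,0,0],0]]' >/dev/null; python3 st.py
python3 -m inch '[[[0.0042,-0.0067,0],[0,0,0],0]]' >/dev/null; python3 st.py
python3 -m inch '[[[0.004,-0.0068,0],[0,0,0],0]]' >/dev/null; python3 st.py
python3 -m inch '[[[0.0039,-0.007,0],[0,0,0],0]]' >/dev/null; python3 st.py
python3 -m inch '[[[0.0036,-0.0072,0],[0,0,0],0]]' >/dev/null; python3 st.py
python3 -m inch '[[[0.0033,-0.0072,0],[0,0,0],0]]' >/dev/null; python3 st.py
python3 -m inch '[[[0.003,-0.0072,0],[0,0,0],0]]' >/dev/null; python3 st.py
python3 -m inch '[[[0.003,-0.0075,0],[0,0,0],0],[[0.0028,-0.0075,0],[0,0,0],0],[[0,0,0],[0,0,0],0]]' >/dev/null; python3 st.py
```

```text
th 145.8 r 68.0mm h 23.6 | Ft -0.0 Fr -10.0 Fn -6.4 t 8.80 w 0.0171 g 40
th 147.8 r 68.0mm h 23.6 | Ft -1.1 Fr -10.4 Fn -6.9 t 8.90 w 0.0174 g 40
th 149.7 r 68.0mm h 23.6 | Ft -0.8 Fr -10.6 Fn -6.0 t 9.00 w 0.0168 g 40
th 151.1 r 68.0mm h 23.6 | Ft -5.9 Fr -9.9 Fn -7.2 t 9.10 w 0.0170 g 40
th 152.0 r 68.0mm h 23.6 | Ft -11.3 Fr -10.7 Fn -7.9 t 9.20 w 0.0172 g 40
th 153.0 r 68.0mm h 23.6 | Ft -15.0 Fr -10.8 Fn -9.4 t 9.30 w 0.0170 g 40
th 154.9 r 68.0mm h 23.6 | Ft -12.6 Fr -10.2 Fn -8.0 t 9.40 w 0.0169 g 40
th 160.6 r 68.0mm h 23.6 | Ft -1.6 Fr -9.4 Fn -7.1 t 9.70 w 0.0172 g 40
```

```bash
python3 -m inch '[[[0.0025,-0.0076,0],[0,0,0],0],[[0.0012,-0.0038,0],[0,0,0],0]]' >/dev/null; python3 st.py
python3 -m inch '[[[0,0,0],[0,0,0],0],[[0,0,0],[0,0,0],0]]' >/dev/null; python3 st.py
```

```text
th 163.0 r 68.0mm h 23.6 | Ft -5.3 Fr -11.1 Fn -7.1 t 9.90 w 0.0170 g 40
th 163.9 r 68.0mm h 23.6 | Ft -0.9 Fr -10.4 Fn -7.8 t 10.10 w 0.0170 g 40
```

```bash
python3 -m inch '[[[0,0,0],[0,0,0],0.5],[[0,0,0],[0,0,0],0.5],[[0,0,0],[0,0,0],0.5],[[0,0,-0.1],[0,0,0],0.5],[[0,0,-0.16],[0,0,0],1],[[0,0,-0.16],[0,0,0],1],[[0,0,-0.16],[0,0,0],1],[[0,0,0],[0,0,0],1]]'
python3 - <<'E'
from h import *; from plant import *; import pickle
s=sense(); y=np.radians(21); print(s["qpos"])
R=Ro.from_euler('z',y)*Ro.from_matrix(np.diag([-1.,1,-1])); go(s,[.455,-.323,.2],R)
im=get_image("wrist"); cv2.imwrite("pics/w2.png",im["color"]); pickle.dump((s,im),open("w2.pkl","wb"))
E
```

```text
t: 10.9
position: [0.5626, 0.0963, 0.3543]
eef_rot: [0.01, 0.978, 0.004, -0.21]
ft_force: [-0.2, -0.6, 0.8]
width: 0.0763
grip_force: 0.0
[-0.03949708  0.43842371  1.0637094  -0.00545003  2.06256985 -1.59142721]
turn deg 32.7 norm [ 0.027  -0.1328 -0.1213]
shift after turn mm [ 250.7 -352.9  154.3] norm [ 0.8358 -1.1762  0.5144]
```

View pics/w2.png

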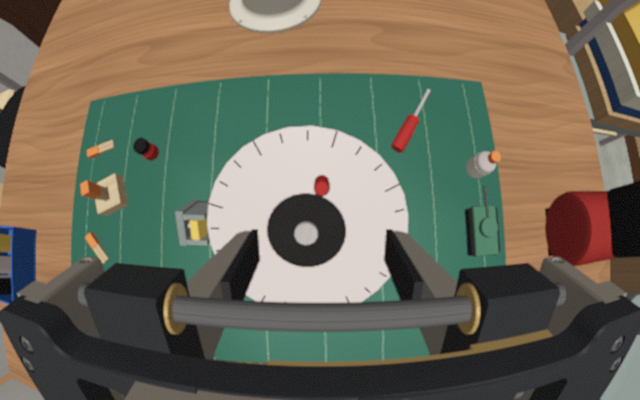

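The wrist view shows the knob free at (321,186), the hub at (306,232), the jaw at (197,230) and the wedge in its block at (95,190). Going to the wedge.

```bash
python3 -m inch '[[[0,0,0],[0.0054,-0.0266,-0.0243],1],[[0,0,0],[0.0054,-0.0266,-0.0243],1],[[0,0,0],[0.0054,-0.0266,-0.0243],1],[[0,0,0],[0.0054,-0.0266,-0.0243],1],[[0,0,0],[0.0054,-0.0266,-0.0243],1]]' >/dev/null
python3 -m inch '[[[0.083,-0.118,0.02],[0,0,0],1],[[0.083,-0.118,0.02],[0,0,0],1],[[0.083,-0.118,0.03],[0,0,0],1],[[0.083,-0.118,0.03],[0,0,0],1],[[0.083,-0.118,0.03],[0,0,0],1],[[0.083,-0.118,0.03],[0,0,0],1],[[0.083,-0.118,0.03],[0,0,0],1],[[0.083,-0.118,0.03],[0,0,0],1],[[0.083,-0.118,0.03],[0,0,0],1],[[0.083,-0.11,0.03],[0,0,0],1]]'
python3 -m inch '[[[0,0,0],[0,0,0],1],[[0,0,0],[0,0,0],1]]'
python3 - <<'E'
from h import *; from plant import *; import pickle
s=sense(); y=np.radians(21); print(s["qpos"])
R=Ro.from_euler('z',y)*Ro.from_matrix(np.diag([-1.,1,-1])); go(s,[.455,-.323,.2],R)
im=get_image("wrist"); cv2.imwrite("pics/w3.png",cv2.resize(im["color"][100:350,200:450],None,fx=2.4,fy=2.4,interpolation=cv2.INTER_CUBIC)); pickle.dump((s,im),open("w3.pkl","wb"))
E
```

```text
t: 12.45
position: [0.4507, -0.3215, 0.2621]
eef_rot: [-0.183, 0.983, 0.003, -0.007]
ft_force: [1.2, 0.3, 0.3]
width: 0.0919
grip_force: 0.0
t: 12.65
position: [0.4513, -0.3203, 0.2625]
eef_rot: [-0.182, 0.983, 0.003, -0.007]
ft_force: [-0.7, -0.7, 0.9]
width: 0.0917
grip_force: 0.0
[-0.83119497  0.0917869   1.6029704  -0.0077806   1.45910754 -2.7666683 ]
turn deg 0.8 norm [ 0.0027 -0.0037 -0.0003]
shift after turn mm [-2.5 -3.9 62.5] norm [-0.0083 -0.0129  0.2083]
```

View pics/w3.png

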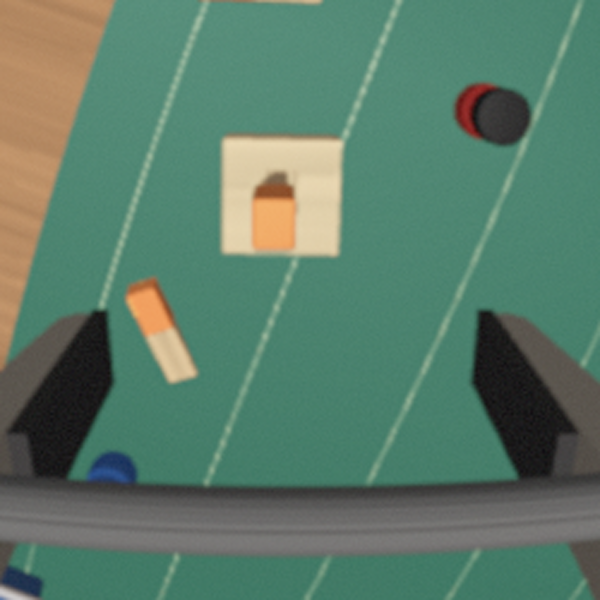

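The view shows the block square to the tool, with the head at (274,222). The head's 20 mm side lies along the tool's y. Next I'll look from lower down to see which side slopes.

```bash
python3 -m inch '[[[0.12,0,0],[0.0009,-0.0012,0],1],[[0.12,0,0.12],[0.0009,-0.0012,0],1],[[0.12,0,0.12],[0.0009,-0.0012,0],1],[[0,0,0.14],[0,0,0],1],[[0,0,0.14],[0,0,0],1],[[0,0,0.13],[0,0,0],1],[[0,0,0],[0,0,0],1],[[0,0,0],[0,0,0],1]]'
python3 - <<'E'
from h import *; from plant import *; import pickle
s=sense(); im=get_image("wrist"); pickle.dump((s,im),open("w4.pkl","wb"))
# project the wedge for the crop
R=Ro.from_quat(s["eef_rot"]).as_matrix(); M=im["mount"]
def pr(X):
    c=np.linalg.inv(M)@np.r_[R.T@(np.array(X)-s["position"]),1]; c=c[:3]; r=np.arctan2(np.hypot(c[0],c[1]),c[2])*im["mtx"][0,0]; a=np.arctan2(c[1],c[0]); return np.array([im["mtx"][0,2]+r*np.cos(a),im["mtx"][1,2]+r*np.sin(a)])
p=pr([.455,-.323,.05]).astype(int); print(p,s["position"])
x,y=max(p[0]-50,0),max(p[1]-50,0)
cv2.imwrite("pics/w4.png",cv2.resize(im["color"][y:y+100,x:x+100],None,fx=6,fy=6,interpolation=cv2.INTER_CUBIC))
E
```

```text
t: 13.5
position: [0.3533, -0.3589, 0.0718]
eef_rot: [-0.183, 0.983, -0.001, 0.0]
ft_force: [0.1, 0.1, 0.6]
width: 0.0916
grip_force: 0.0
[316 363] [ 0.35325435 -0.35890958  0.07184992]
```

View pics/w4.png

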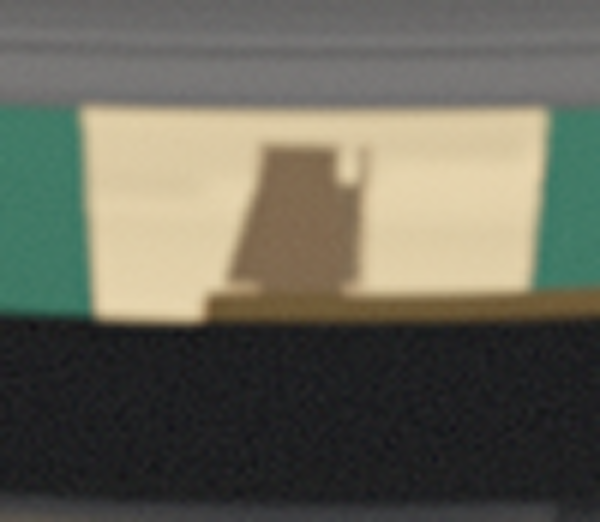

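The brown wooden part widens towards its head. Its left edge slopes from (262,190) to (230,285) and its right edge is straight at about x=358, so the flat face is to the tool's +y. That is the right way round for the gap.

```bash
cat >> h.py <<'E'
def wray(s,im,u,v):
    M=im["mount"]; K=im["mtx"]; R=Ro.from_quat(s["eef_rot"]).as_matrix()
    a=np.array([u-K[0,2],v-K[1,2]]); r=np.linalg.norm(a); p=r/K[0,0]
    d=np.r_[np.sin(p)*a/r,np.cos(p)]; return s["position"]+R@M[:3,3],R@(M[:3,:3]@d)
def won(s,im,u,v,z): c,d=wray(s,im,u,v); return c+d*(z-c[2])/d[2]
E
python3 - <<'E'
from h import *; from plant import *; import pickle
s,im=pickle.load(open("w3.pkl","rb")); f=lambda x,y:(200+x/2.4-.3,100+y/2.4-.3)
h=won(s,im,*f(274,223),.095); b=np.mean([won(s,im,*f(*c),.03) for c in((222,137),(342,137),(340,255),(222,253))],axis=0); print(h,b)
for c in((222,137),(342,137),(340,255),(222,253)): print(won(s,im,*f(*c),.03).round(4))
h=h; y=np.radians(21); R=Ro.from_euler('z',y)*Ro.from_matrix(np.diag([-1.,1,-1])); s=sense(); go(s,[h[0],h[1],.15],R)
# gap from w1,w2 : hub and jaw on face plane
for q,hub,jaw in(("w1.pkl",(247,171),(88,175)),("w2.pkl",(306.5,232.5),(198,229))):
    s,im=pickle.load(open(q,"rb"))
    for nm,p in(("hub",hub),("jaw",jaw)):
        c,d=wray(s,im,*p); X=c+d*((Cf-c)@n)/(d@n); e=X-Cf; print(q,nm,X.round(4),(e@ex).round(4),(e@ey).round(4))
E
```

```text
[ 0.45671468 -0.32453202  0.095     ] [ 0.45581715 -0.32167809  0.03      ]
[ 0.437  -0.3624  0.03  ]
[ 0.4146 -0.3031  0.03  ]
[ 0.4749 -0.2803  0.03  ]
[ 0.4967 -0.3409  0.03  ]
turn deg 0.4 norm [-0.0021  0.0003  0.0007]
shift after turn mm [-108.8   -3.4  -76.7] norm [-0.3626 -0.0115 -0.2558]
w1.pkl hub [0.5366 0.0772 0.1393] 0.0012 -0.0009
w1.pkl jaw [ 0.5309 -0.0634  0.1403] -0.001 -0.1416
w2.pkl hub [0.5372 0.0796 0.1391] 0.0018 0.0015
w2.pkl jaw [ 0.5317 -0.0648  0.1399] -0.0001 -0.143
```

```bash
python3 -m inch '[[[0,0,-0.13],[-0.002,0,0],1],[[0,0,-0.13],[0,0,0],1],[[-0.12,-0.004,0],[0,0,0],1],[[-0.12,-0.004,0],[0,0,0],1],[[-0.1226,-0.0035,0],[0,0,0],1],[[0,0,0],[0,0,0],1],[[0,0,0],[0,0,0],1]]'
python3 - <<'E'
from h import *; from plant import *; import pickle
s=sense(); im=get_image("wrist"); pickle.dump((s,im),open("w5.pkl","wb"))
R=Ro.from_euler('z',np.radians(21))*Ro.from_matrix(np.diag([-1.,1,-1])); go(s,[.4567,-.3245,.073],R)
hsv=cv2.cvtColor(im["color"],cv2.COLOR_BGR2HSV); m=cv2.inRange(hsv,(8,120,200),(20,255,255)); k,_,st,ce=cv2.connectedComponentsWithStats(m)
for i in range(1,k):
    if st[i,4]>100: print(st[i],ce[i],won(s,im,*ce[i],.095), won(s,im,st[i,0],ce[i][1],.095),won(s,im,st[i,0]+st[i,2],ce[i][1],.095),won(s,im,ce[i][0],st[i,1],.095),won(s,im,ce[i][0],st[i,1]+st[i,3],.095))
E
```

```text
t: 14.25
position: [0.4566, -0.3244, 0.1518]
eef_rot: [-0.184, 0.983, -0.0, 0.001]
ft_force: [-0.5, -0.2, -0.1]
width: 0.0921
grip_force: 0.0
turn deg 0.2 norm [-0.0004  0.0004  0.0009]
shift after turn mm [-0.1 -0.1 78.8] norm [-0.0003 -0.0004  0.2625]
[278  66  31  19 550] [293.02181818  74.98181818] [ 0.36654231 -0.37914239  0.095     ] [ 0.36996152 -0.3889008   0.095     ] [ 0.36280005 -0.36890864  0.095     ] [ 0.36059578 -0.38145014  0.095     ] [ 0.37312166 -0.37660295  0.095     ]
[307 206  27  31 792] [319.5290404  221.08459596] [ 0.45711205 -0.32490694  0.095     ] [ 0.46042267 -0.3334341   0.095     ] [ 0.45330991 -0.31505524  0.095     ] [ 0.44641977 -0.32901604  0.095     ] [ 0.46878836 -0.32042237  0.095     ]
[246 247  17  24 255] [252.51764706 260.25490196] [ 0.50639846 -0.36190208  0.095     ] [ 0.5084691  -0.36677206  0.095     ] [ 0.50314134 -0.35416065  0.095     ] [ 0.49547305 -0.36510907  0.095     ] [ 0.51562113 -0.35924714  0.095     ]
```

Centred within 1 mm, and the head measures 20 x 24, so it is the large one. Down and grip.

```bash
python3 -m inch '[[[0,0,0.09],[0,0,0],1],[[0,0,0.09],[0,0,0],1],[[0,0,0.08],[0,0,0],1],[[0,0,0],[0,0,0],0],[[0,0,0],[0,0,0],0],[[0,0,0],[0,0,0],0],[[0,0,0],[0,0,0],0],[[0,0,0],[0,0,0],0],[[0,0,0],[0,0,0],0]]' 45
python3 -m inch '[[[0,0,0],[0,0,0],0],[[0,0,0],[0,0,0],0],[[0,0,0],[0,0,0],0],[[0,0,0],[0,0,0],0],[[0,0,0],[0,0,0],0]]'
```

```text
t: 15.2
position: [0.4556, -0.3241, 0.0718]
eef_rot: [-0.183, 0.983, 0.001, 0.0]
ft_force: [-0.3, 0.0, 0.0]
width: 0.0463
grip_force: 0.0
t: 15.7
position: [0.4554, -0.3239, 0.0712]
eef_rot: [-0.183, 0.983, 0.001, -0.0]
ft_force: [0.9, 0.2, -0.5]
width: 0.0198
grip_force: 45.0
```

```bash
python3 -m inch '[[[0,0,-0.08],[0,0,0],0],[[0,0,-0.13],[0,0,0],0],[[0,0,-0.14],[0,0,0],0],[[0,0,-0.14],[0,0,0],0],[[0,0,-0.14],[0,0,0],0],[[0,0,-0.1],[0,0,0],0],[[0,0,0],[0,0,0],0]]'
cat >> h.py <<'E'
G=Cf-.1357*ey
def tcp(y,tip,x=0): return G+x*ex+y*ey+(tip+.07)*n+RT.apply([.0012,0,.0038])
E
python3 - <<'E'
from h import *; from plant import *
s=sense(); go(s,tcp(-.0032,.03),RT); print(s["qpos"],s["ft_force"],G)
E
```

```text
t: 16.4
position: [0.4571, -0.3261, 0.2957]
eef_rot: [-0.183, 0.983, -0.003, 0.002]
ft_force: [0.5, -0.7, -0.5]
width: 0.0199
grip_force: 45.0
turn deg 33.8 norm [-0.0291  0.1387  0.1229]
shift after turn mm [-126.2  267.2   16.4] norm [-0.4207  0.8908  0.0546]
[-8.35618331e-01  8.00103143e-02  1.55064078e+00  1.30233996e-03
  1.50358276e+00 -2.77380454e+00] [ 0.50632875 -0.69971949 -0.4669229 ] [ 0.53200279 -0.05750769  0.13982798]
```

```bash
python3 -m inch '[[[0,0,0],[-0.0058,0.0277,0.0246],0],[[0,0,0],[-0.0058,0.0277,0.0246],0],[[0,0,0],[-0.0058,0.0277,0.0246],0],[[0,0,0],[-0.0058,0.0277,0.0246],0],[[0,0,0],[-0.0058,0.0277,0.0246],0],[[0,0,0],[0,0,0],0]]' >/dev/null
python3 -m inch '[[[-0.052,0.11,-0.02],[0,0,0],0],[[-0.052,0.11,0],[0,0,0],0],[[-0.052,0.11,0],[0,0,0],0],[[-0.052,0.11,0],[0,0,0],0],[[-0.052,0.11,0],[0,0,0],0],[[-0.052,0.11,0],[0,0,0],0],[[-0.052,0.11,0],[0,0,0],0],[[-0.052,0.11,0],[0,0,0],0],[[0,0,0],[0,0,0],0],[[0,0,0],[0,0,0],0]]'
python3 - <<'E'
from h import *; from plant import *
s=sense(); go(s,tcp(-.0032,.03),RT); print(s["qpos"],s["ft_force"],s["torque"])
E
```

```text
t: 18.0
position: [0.5773, -0.063, 0.2433]
eef_rot: [0.011, 0.976, 0.006, -0.219]
ft_force: [0.9, -0.3, -1.3]
width: 0.0192
grip_force: 45.0
turn deg 0.6 norm [ 0.0019 -0.0019  0.0015]
shift after turn mm [-1.4  1.1 16.8] norm [-0.0045  0.0036  0.056 ]
[-0.26515522  0.52334005  1.16906098 -0.10032736  1.8803711  -1.82292532] [ 0.88949783 -0.33924529 -1.26128622] [-0.01533414 -0.17527041  0.03157122]
```

```bash
python3 -m inch '[[[-0.0045,0.0036,0.06],[0.0019,-0.0019,0.0015],0],[[0,0,0.056],[0,0,0],0],[[0,0,0],[0,0,0],0],[[0,0,0],[0,0,0],0]]'
python3 - <<'E'
from h import *; from plant import *; import pickle
s=sense(); go(s,tcp(-.0032,.012),RT)
w=get_image("wrist");t=get_image("top");c=get_image("scene"); pickle.dump((s,w,t,c),open("w6.pkl","wb"))
def pr(im,X): p=im["mtx"]@(im["R"]@X+im["t"]); return p[:2]/p[2]
o=[]
for im in(t,c):
    p=pr(im,G+.02*n).astype(int); o.append(cv2.resize(im["color"][p[1]-28:p[1]+28,p[0]-28:p[0]+28],(392,392),interpolation=cv2.INTER_CUBIC))
o.append(cv2.resize(w["color"][:400,120:520],(392,392)))
a=np.hstack(o[:2]); cv2.imwrite("pics/i1.png",a); cv2.imwrite("pics/i2.png",w["color"])
E
```

```text
t: 18.4
position: [0.5639, -0.0628, 0.2124]
eef_rot: [0.014, 0.976, 0.003, -0.216]
ft_force: [0.3, -0.0, -0.9]
width: 0.0196
grip_force: 45.0
turn deg 0.2 norm [ 0.0003  0.0001 -0.001 ]
shift after turn mm [-0.4  1.2  1.1] norm [-0.0014  0.0041  0.0038]
```

View pics/i2.png

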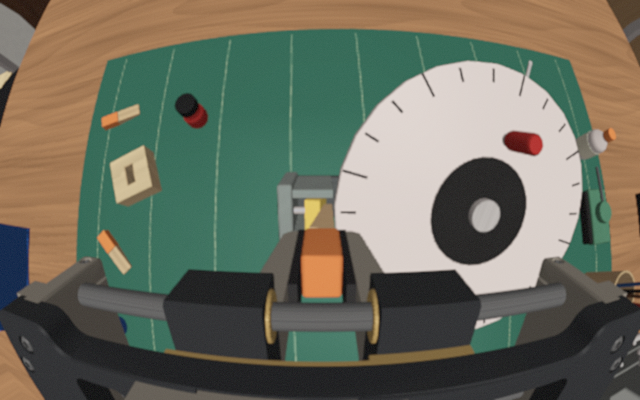

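The wrist view shows the orange head at (322,265), the wood going down at (325,215) between the yellow jaw at (312,213) and the plate's rim at (337,205), and the knob unmoved. Descending while watching the force.

```bash
cat > sw.py <<'E'
from h import *; from plant import *
s=sense(); R=RT; h=s["position"]-RT.apply([.0012,0,.0038])-G; f=s["ft_force"]
print("x %.1f y %.1f tip %.1f | Fx %.1f Fy %.1f Fn %.1f | tq %s t %.1f g %.0f"%(h@ex*1e3,h@ey*1e3,h@n*1e3-70,f@ex,f@ey,f@n,s["torque"].round(2),s["t"],s["grip_force"]))
E
python3 -m inch '[[[0,0,0.02],[0,0,0],0]]' >/dev/null; python3 sw.py
python3 -m inch '[[[0,0,0.015],[0,0,0],0]]' >/dev/null; python3 sw.py
python3 -m inch '[[[0,0,0.01],[0,0,0],0]]' >/dev/null; python3 sw.py
python3 -m inch '[[[0,0,0.01],[0,0,0],0]]' >/dev/null; python3 sw.py
python3 -m inch '[[[0,0,0],[0,0,0],0]]' >/dev/null; python3 sw.py
```

```text
x 0.5 y -3.8 tip 8.4 | Fx 0.4 Fy -0.6 Fn -0.4 | tq [ 0.09 -0.22  0.02] t 18.6 g 45
x 0.2 y -3.4 tip 2.2 | Fx 0.3 Fy -0.5 Fn -0.4 | tq [-0.   -0.23 -0.01] t 18.8 g 45
x -0.0 y -3.2 tip -1.4 | Fx 0.2 Fy 0.1 Fn -1.0 | tq [ 0.   -0.26 -0.04] t 18.9 g 45
x -0.0 y -3.2 tip -4.2 | Fx 0.5 Fy 0.8 Fn -0.6 | tq [ 0.11 -0.29 -0.02] t 18.9 g 45
x -0.1 y -3.2 tip -4.4 | Fx 0.4 Fy -0.6 Fn -0.8 | tq [ 0.03 -0.26  0.03] t 19.1 g 45
```

```bash
python3 -m inch '[[[0,0,0.015],[0,0,0],0],[[0,0,0.015],[0,0,0],0]]' >/dev/null; python3 sw.py
python3 -m inch '[[[0,0.002,0.005],[0,0,0],0],[[0,0,0],[0,0,0],0]]' >/dev/null; python3 sw.py
python3 -m inch '[[[0,0.002,0],[0,0,0],0],[[0,0,0],[0,0,0],0]]' >/dev/null; python3 sw.py
python3 -m inch '[[[0,0.002,0],[0,0,0],0],[[0,0,0],[0,0,0],0]]' >/dev/null; python3 sw.py
python3 -m inch '[[[0,0.002,0],[0,0,0],0],[[0,0,0],[0,0,0],0]]' >/dev/null; python3 sw.py
```

```text
x 0.1 y -3.3 tip -12.8 | Fx 0.2 Fy -0.2 Fn -1.1 | tq [ 0.01 -0.23  0.04] t 19.2 g 45
x -0.1 y -2.6 tip -14.7 | Fx -0.8 Fy 0.2 Fn -1.7 | tq [ 0.03 -0.18 -0.09] t 19.4 g 45
x 0.1 y -2.0 tip -14.0 | Fx 0.8 Fy 0.3 Fn -0.5 | tq [ 0.   -0.25  0.01] t 19.6 g 45
x 0.1 y -1.8 tip -14.0 | Fx 0.2 Fy -1.8 Fn 0.5 | tq [-0.27 -0.26  0.13] t 19.9 g 45
x 0.1 y -1.7 tip -14.0 | Fx 0.9 Fy -3.8 Fn -0.1 | tq [-0.8  -0.21  0.43] t 20.1 g 45
```

```bash
python3 -m inch '[[[0,0,0.01],[0,0,0],0],[[0,0,0.01],[0,0,0],0]]' >/dev/null; python3 sw.py
python3 -m inch '[[[0,0,0.01],[0,0,0],0],[[0,0,0],[0,0,0],0]]' >/dev/null; python3 sw.py
python3 -m inch '[[[0,0,0.01],[0,0,0],0],[[0,0,0],[0,0,0],0]]' >/dev/null; python3 sw.py
python3 -m inch '[[[0,0,0.01],[0,0,0],0],[[0,0,0],[0,0,0],0]]' >/dev/null; python3 sw.py
python3 -m inch '[[[0,0,0.01],[0,0,0],0],[[0,0,0],[0,0,0],0]]' >/dev/null; python3 sw.py
python3 -m inch '[[[0,0,0.01],[0,0,0],0],[[0,0,0],[0,0,0],0]]' >/dev/null; python3 sw.py
```

```text
x 0.2 y -1.7 tip -19.7 | Fx 0.1 Fy -4.8 Fn 2.0 | tq [-1.1  -0.22  0.48] t 20.2 g 45
x 0.1 y -1.7 tip -23.4 | Fx 0.8 Fy -5.9 Fn 0.1 | tq [-1.13 -0.31  0.49] t 20.4 g 45
x 0.2 y -1.7 tip -26.1 | Fx 1.2 Fy -5.0 Fn 0.4 | tq [-1.1  -0.3   0.57] t 20.6 g 45
x 0.3 y -1.7 tip -28.7 | Fx 0.9 Fy -5.6 Fn 1.9 | tq [-1.09 -0.35  0.53] t 20.9 g 45
x 0.4 y -1.7 tip -31.3 | Fx 0.6 Fy -5.3 Fn 3.6 | tq [-0.96 -0.29  0.55] t 21.1 g 45
x 0.5 y -1.7 tip -33.9 | Fx 0.9 Fy -5.4 Fn 3.9 | tq [-0.94 -0.32  0.41] t 21.2 g 45
```

```bash
python3 -m inch '[[[0.001,0,0.01],[0,0,0],0],[[0,0,0],[0,0,0],0]]' >/dev/null; python3 sw.py
python3 -m inch '[[[0,0,0.01],[0,0,0],0],[[0,0,0],[0,0,0],0]]' >/dev/null; python3 sw.py
python3 -m inch '[[[0,0,0.007],[0,0,0],0],[[0,0,0],[0,0,0],0]]' >/dev/null; python3 sw.py
```

```text
x 0.3 y -1.7 tip -36.4 | Fx 0.9 Fy -5.0 Fn 6.2 | tq [-0.86 -0.41  0.42] t 21.4 g 45
x 0.4 y -1.8 tip -39.0 | Fx 0.0 Fy -4.0 Fn 7.3 | tq [-0.76 -0.33  0.42] t 21.6 g 45
x 0.5 y -1.8 tip -40.7 | Fx 0.6 Fy -5.0 Fn 8.3 | tq [-0.68 -0.25  0.41] t 21.9 g 45
```

```bash
python3 -m inch '[[[0,-0.002,0.004],[0,0,0],0],[[0,0,0],[0,0,0],0]]' >/dev/null; python3 sw.py
python3 -m inch '[[[0,0,0],[0,0,0],0.5],[[0,0,0],[0,0,0],0.5],[[0,0,0],[0,0,0],0.5],[[0,0,-0.04],[0,0,0],0.5],[[0,0,-0.14],[0,0,0],0.5],[[0,0,-0.14],[0,0,0],0.5],[[-0.1,0,-0.1],[0,0,0],0.5],[[-0.12,0,-0.1],[0,0,0],0.5],[[0,0,0],[0,0,0],0.5],[[0,0,0],[0,0,0],0.5]]'
python3 - <<'E'
from h import *; from plant import *; import pickle
s=sense(); w=get_image("wrist"); t=get_image("top"); c=get_image("scene"); pickle.dump((s,w,t,c),open("w7.pkl","wb"))
def wp(X):
    R=Ro.from_quat(s["eef_rot"]).as_matrix(); q=(np.linalg.inv(w["mount"])@np.r_[R.T@(X-s["position"]),1])[:3]; r=np.arctan2(np.hypot(q[0],q[1]),q[2])*w["mtx"][0,0]; a=np.arctan2(q[1],q[0]); return (w["mtx"][:2,2]+r*np.array([np.cos(a),np.sin(a)])).astype(int)
def pr(im,X): p=im["mtx"]@(im["R"]@X+im["t"]); return (p[:2]/p[2]).astype(int)
o=[]
for im,p,k in((w,wp(G),60),(c,pr(c,G),38)):
    x0=np.clip(p[0]-k,0,640-2*k);y0=np.clip(p[1]-k,0,400-2*k); o.append(cv2.resize(im["color"][y0:y0+2*k,x0:x0+2*k],(390,390),interpolation=cv2.INTER_CUBIC))
print(wp(G),wp(knob(np.radians(163.5))))
cv2.imwrite("pics/f.png",np.hstack(o))
hsv=cv2.cvtColor(w["color"],cv2.COLOR_BGR2HSV); m=cv2.inRange(hsv,(0,150,80),(5,255,255))|cv2.inRange(hsv,(174,150,80),(179,255,255)); k,_,st,ce=cv2.connectedComponentsWithStats(m)
for i in range(1,k):
    if st[i,4]>80: 
        a,d=wray(s,w,*ce[i]); X=a+d*((Cf+.026*n-a)@n)/(d@n)-Cf; print(ce[i],st[i,4],np.degrees(np.arctan2(X@ey,X@ex)),np.hypot(X@ex,X@ey))
E
```

```text
x 0.5 y -1.8 tip -41.8 | Fx 1.3 Fy -2.8 Fn 8.7 | tq [-0.39 -0.29  0.23] t 22.1 g 45
t: 23.05
position: [0.6638, -0.0626, 0.2718]
eef_rot: [0.014, 0.976, 0.003, -0.217]
ft_force: [0.4, -0.4, -0.2]
width: 0.0461
grip_force: 0.0
[321 128] [468  74]
[470.15523466  73.44404332] 277 162.5469890639668 0.06933890718842872
[216.235  79.94 ] 200 -102.65332990193916 0.24833536208144996
```

View pics/f.png

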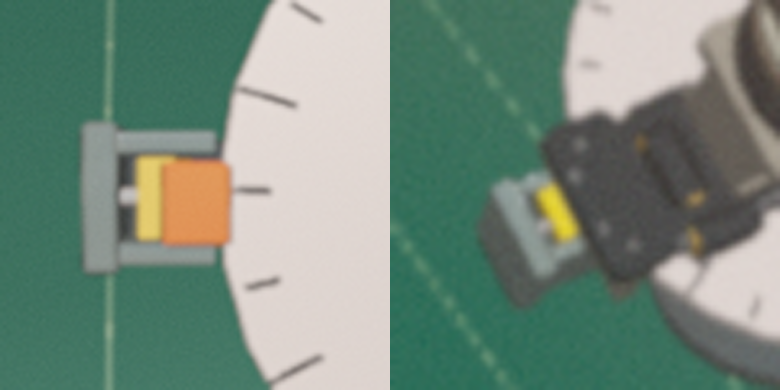

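The wedge stands square in the gap, its head at (197,203) in the left half, with the jaw behind it at (150,198). The knob measures 162.5 degrees, so the plate hasn't moved. Next, how far the jaw has moved.

Run:
```python
from h import *; import pickle
for q in("w1.pkl","w2.pkl","w6.pkl","w7.pkl"):
    a=pickle.load(open(q,"rb")); s,w=a[0],a[1]
    hsv=cv2.cvtColor(w["color"],cv2.COLOR_BGR2HSV); m=cv2.inRange(hsv,(20,90,120),(35,255,255))
    k,_,st,ce=cv2.connectedComponentsWithStats(m); R=[]
    for i in range(1,k):
        if st[i,4]<25: continue
        for u in(st[i,0]-.5,):
            c,d=wray(s,w,u,ce[i][1]); X=c+d*((G+.005*n-c)@n)/(d@n)-G
            if abs(X@ey)<.04 and abs(X@ex)<.03: R.append((st[i].tolist(),(X@ey*1e3).round(1)))
    print(q,R)
s,w=pickle.load(open("w7.pkl","rb"))[:2]
hsv=cv2.cvtColor(w["color"],cv2.COLOR_BGR2HSV); m=cv2.inRange(hsv,(6,120,150),(18,255,255)); k,_,st,ce=cv2.connectedComponentsWithStats(m)
for i in range(1,k):
    if st[i,4]>200: print(st[i],ce[i])
```

```text
w1.pkl [([74, 158, 25, 36, 719], np.float64(-19.3))]
w2.pkl [([189, 219, 19, 21, 310], np.float64(-19.1))]
w6.pkl [([304, 198, 22, 32, 439], np.float64(-17.4))]
w7.pkl [([303, 116, 12, 26, 203], np.float64(-20.2))]
[   11     0   629   230 23912] [303.85843928  77.47737538]
[310 117  22  27 516] [320.5755814  129.66666667]
[   3  210   95   96 2004] [ 61.16816367 249.00499002]
[ 591  233   49   42 1051] [616.67745005 253.68981922]
```

```bash
python3 -c "
from plant import *
print(close_job())"
```

```text
the job is handed in; nothing more can be done
None
```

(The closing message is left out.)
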